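Knock out a drilled block and set it on a toy base

TASK

First slide the top plywood base board sideways off its stack onto the grey platform beside it, flat and square up against the aluminium end stop, without disturbing the boards underneath. Then press the jig's steel lever down so the drilled wooden block rises out of its pocket, lift the block out and set it down gently (not dropped), hole up and square with the board, inside the pencilled square on the board you slid. Leave the board against the stop and the other things on the bench where they are.

Things in the scene. Friction and masses are not known exactly. Their poses are not given: they have to be found in the camera images.
- station: fixed grey assembly station, 150 (x) x 200 (y) mm; origin at table level. Stack centred at its y = -47 mm, landing platform (86 mm wide in y, top 30.5 mm above the table) at y = +47 mm; an aluminium end stop 12 mm thick, 14 mm higher than the platform, runs along x at the +y end. Boards slide along +y, about 94 mm, over an 8 mm gap. No side rails; the stack's -y side is open
- landing (a point): centre of the landing platform's top; a board that is square against the end stop has its origin here to 1 mm (in y); axes as the station
- panel_top: top board of the stack, plywood, 130 (x) x 84 (y) x 12 mm, loose, about 85 g; origin at the centre of its underside, which starts 32 mm above the table, 1.5 mm higher than the platform; z up. A thin dark pencilled square 60 mm wide is drawn on its top
- panel_mark (a point): centre of the pencilled square on the top face of panel_top, 30 mm from the board's centre along its -x; axes as the board
- panel_mid: second board of the stack, same size and look, loose, underside 20 mm above the table; stays in place
- panel_low: lowest board of the stack, same, underside 8 mm above the table; stays in place
- jig: fixed dark wooden drilling jig, origin at table level. Pocket housing 86 (x) x 90 (y) mm, top 60 mm above the table, centred at the jig's x = +55 mm, with a square pocket 46.5 mm wide, 36 mm deep. A steel lever runs along x from under the pocket to a press pad near x = -90 mm, pivoting at x = -15 mm, 26.5 mm above the table
- jig_pocket (a point): centre of the pocket's floor, 24 mm above the table; axes as the jig
- lever (a joint): angle of the ejector lever: 0 with the pad up, 0.330 rad fully pressed (hard stop). Pressing the pad (75 mm arm) raises the foot under the block (70 mm arm); the first 0.04 rad or so is free play. The pivot is stiff: about 5 N at the pad moves it, and it stays where it is left. Fully pressed, the block stands 20 mm proud of the jig
- lever_pad (a point): centre of the top face of the steel press pad, 34 (along the lever) x 44 mm; about 46 mm above the table when up, 21 mm when fully pressed (it goes straight down, within 3 mm)
- block: drilled block of pale wood, 44 x 44 x 36 mm high, about 45 g, with a blind 12 mm hole in its top; origin at the centre of its underside, z up. It starts seated in the pocket, top flush with the jig, so it cannot be gripped until raised; sides parallel to the jig
- star: a bystander; leave it alone. Yellow wooden star, 64 mm across, 12 mm thick
- pencil: a bystander; leave it alone. Red flat carpenter's pencil, 138 x 14 x 9 mm
- bracket: a bystander; leave it alone. Small steel angle bracket, 50 x 20 x 33 mm
- glue: a bystander; leave it alone. White glue bottle, 56 mm wide, 150 mm tall
- paintjar: a bystander; leave it alone. Glass paint jar, 66 mm wide, 80 mm tall
- driver: a bystander; leave it alone. Screwdriver lying on the bench
Things that resemble listed ones, but are neither listed nor needed, are in the scene too. Leave any pink or yellow look-alike of the panel_top alone.

How it is judged:
On the way, in this order (a step that is already met when the one before it is completed fails the run):
1. the top board lies on the platform square against the end stop (x of panel_top in the frame of landing between -0.02 and 0.02 m and y of panel_top in the frame of landing between -0.008 and 0.008 m and z of panel_top in the frame of landing between -0.003 and 0.003 m and angle between the x axis of panel_top and the x axis of station, either way round below 0.12 rad and linear speed of panel_top below 0.02 m/s), for 0.2 s.
2. the lever is pressed and the block stands raised in its pocket (value of joint lever above 0.22 rad and z of block in the frame of jig_pocket above 0.011 m and horizontal distance between block and jig_pocket below 0.008 m), for 0.2 s.
At the end, for the whole second after the job is handed in: Top board flat on the platform, within 8 mm of touching the stop, 20 mm endways, 0.12 rad of square; block at rest on it, hole up, within 11 mm each way of the pencilled square's centre and 0.2 rad of square; lower boards within 10 mm of their start (all of step 1 and x of block in the frame of panel_mark between -0.011 and 0.011 m and y of block in the frame of panel_mark between -0.011 and 0.011 m and z of block in the frame of panel_mark between -0.003 and 0.003 m and angle between block's own z axis and vertical below 0.1 rad and (angle between the x axis of block and the x axis of panel_top, either way round below 0.2 rad or angle between the x axis of block and the y axis of panel_top, either way round below 0.2 rad) and linear speed of block below 0.02 m/s and distance of each of panel_mid, panel_low from where it was at the start of the episode below 0.01 m).
It fails at once if a lower board of the stack is moved over 10 mm (distance of any of panel_mid, panel_low from where it was at the start of the episode above 0.01 m).
It fails at once if the block is dropped or slammed onto the board (over 0.5 m/s within 30 mm above it) (horizontal distance between block and panel_mark below 0.06 m and z of block in the frame of panel_mark below 0.03 m and linear speed of block above 0.5 m/s).
It fails at once if another thing on the bench is moved over 40 mm (distance of any of star, pencil, bracket, glue, paintjar, driver from where it was at the start of the episode above 0.04 m).
It also fails if it takes over 61 s, if anything falls off the work surface, if the arm or the gripper's body presses on something with over 40 N, if the wrist force passes 120 N, or if a joint passes its speed limit or range.

ROBOT

A 6-joint arm with a two-finger parallel gripper is mounted at the origin on the work surface. World frame = base frame: x ahead of the robot, y to its left, z up, the work surface at z = 0. Lengths are in m, angles in rad, forces in N, time in s.
With the tool pointing down it reaches from about 0.275 to 0.75 m from the base axis. Payload 10.2 kg.
Tool frame: the origin (TCP) lies at the very end of the fingers, on their centre line; the grasp point (between the pads) lies 19 mm behind it; z points along the fingers, y is the line along which they close (so a half turn about z gives the same grasp; the last joint's range is limited). The gripper opens to 85 mm and grips with 20 to 120 N. Pads are 22 mm wide; open, the fingers measure 114 mm over their backs; the gripper's body (76 mm by 85 mm) begins 54 mm behind the grasp point. The pads swing forward as they close: fully open they stand 13 mm farther back than shut.
Start: joints at [-1.389, 0.313, 1.498, -0, 1.331, -0.223], TCP at [0.207, -0.483, 0.193] pointing down, gripper open.
Joint ranges: [-2.94, 2.94], [-0.97, 2.17], [0.19, 2.56], [-1.23, 4.37], [0.02, 3.11], [-2.88, 2.88]. Speed limits (rad/s): [2.39, 2.39, 3.01, 3.14, 3.14, 3.14].

INTERFACE

Orientations are given as a rotation vector (axis times angle).
In Python, from station import get_obs, grab_frame, job_done gives the robot as it stands.
- The arm moves only by the shell command python3 -m handwheel 'ROWS' [FORCE]. ROWS is JSON, one flat list of numbers, 7 for each row, row after row: the shift along the tool's x, y, z in mm, then the turn, a rotation vector about the tool's x, y, z in degrees, then the finger opening in mm, from 0 to 85.4. In form: [dx, dy, dz, ax, ay, az, gripper, dx, dy, dz, ax, ay, az, gripper, ...]. A call has 1 to 8 rows; each row is the pose to reach, as a shift and turn from the pose commanded when the call began, along the tool's axes at that moment; what a row does not reach only later rows make up. A row lasts 1/12 s, in which the tool goes at most 41.7 mm and 7.16 degrees, less where a joint would pass 70% of its speed; a pose out of reach is approached as far as the arm can. A call with a gripper value outside its range is refused whole. The fingers move at their own pace and stop on an object; FORCE is the grip in N (left out, the last holds). Time passes only in rows, so rows that repeat a pose let the fingers close. It gives the time, the measured TCP pose, the force, the opening and the grip force at its end, in the units of the state.
- get_obs(): the state, without advancing time (a new reading comes with each control period).
- grab_frame(name): name is "side" or "top" or "wrist"; returns a dict with "frame" (480x640x3 uint8, blue, green, red), "intrinsics" (3x3 intrinsics, pixels), "cam_to_world" (4x4, takes a point from camera to world coordinates). Camera axes: x right, y up, looking along -z (the intrinsics and any distortion apply to the point x, -y, -z); pixel columns grow to the right and rows downward; lengths in m; the calibration is good to about 2 mm. A picture is of the moment at which its call begins. There is no depth.
- job_done(): hands the job in; it is judged then, once.
The state is a dict: "t": time; "q": joint angles; "joint_velocities": joint speeds; "tau": joint torques, N m; "tcp_pos": TCP position; "tcp_rot": TCP orientation; "wrist_force": force on the tool from outside, world axes, zero at the start; "ft_torque": the same for the moment, N m; "grip_width": finger opening in m; "gripper_force": force on a finger pad.
Only numpy, scipy, OpenCV 4.12 (cv2) and the standard library are available. Lean on these libraries where they do the work, as an engineer would, in place of code of your own. Each camera call takes 0.05 s, during which the arm holds its last target. There are 200 camera calls.

## Working session

There is one attempt and no reset: what is moved stays moved. The work goes in short steps, Python scripts to look and compute and a shell command to move; the robot and the scene stay as the last step left them, time stands still between calls to the robot, and variables do not carry over. Pictures are saved under pics/ and viewed, at most 10 in all, crops included, and the job is handed in when it is done.

```bash
mkdir -p pics; ls; python3 - <<'E'
from station import *
import cv2,numpy as np
o=get_obs();print(o)
for n in("top","side"):
    f=grab_frame(n);cv2.imwrite(f"pics/{n}0.png",f["frame"]);print(n,f["intrinsics"],np.round(f["cam_to_world"],4),[k for k in f])
    np.savez(f"{n}0.npz",**{k:np.array(v) for k,v in f.items()})
E
```

```text
pics
{'t': 0.0, 'q': array([-1.38942133e+00,  3.13428441e-01,  1.49845934e+00, -1.08061762e-05,
        1.33096881e+00, -2.23406686e-01]), 'joint_velocities': array([ 0.00149945,  0.0001477 ,  0.0001379 ,  0.00056777,  0.00036747,
       -0.00095189]), 'tau': array([-3.11790127e-04, -4.12269008e+01, -2.59743136e+01, -2.35941025e-04,
        4.22258847e-03,  9.59124780e-09]), 'tcp_pos': array([ 0.20668053, -0.48227241,  0.19233775]), 'tcp_rot': array([-3.07623005e+00, -6.31247558e-01, -2.52291220e-05]), 'wrist_force': array([-0.91711121, -0.49016179,  0.57703523]), 'ft_torque': array([0.00352841, 0.00617166, 0.00723371]), 'gripper_force': 0.0, 'grip_width': 0.08524174880515435}
top [[569.27331467   0.         310.69474773]
 [  0.         569.27331467 235.94711813]
 [  0.           0.           1.        ]] [[ 0.0119  0.9946 -0.1035  0.3862]
 [-0.9999  0.0127  0.0072  0.0016]
 [ 0.0085  0.1034  0.9946  1.4915]
 [ 0.      0.      0.      1.    ]] ['frame', 'intrinsics', 'cam_to_world']
side [[570.70392614   0.         324.1333384 ]
 [  0.         570.70392614 251.71646536]
 [  0.           0.           1.        ]] [[-0.9572  0.1719 -0.2329  0.235 ]
 [-0.2889 -0.5172  0.8056  0.9762]
 [ 0.0181  0.8384  0.5447  0.7249]
 [ 0.      0.      0.      1.    ]] ['frame', 'intrinsics', 'cam_to_world']
```

View pics/top0.png

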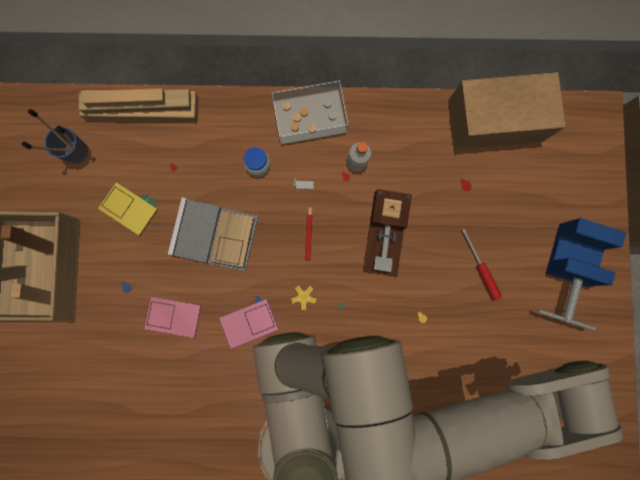

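View pics/side0.png

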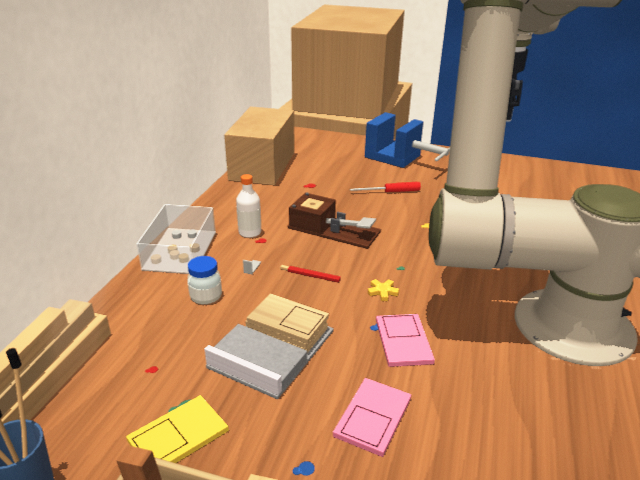

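The top view shows the stack board near (235,238), the platform at (195,230) and the end stop at (178,227). The jig's block is at (392,208) and the lever pad at (383,263). I'll zoom in and segment.

```bash
cat > h.py <<'E'
import cv2,numpy as np
from scipy.spatial.transform import Rotation as R
def ray(f,uv):
    K=f["intrinsics"];T=f["cam_to_world"]
    d=np.linalg.inv(K)@np.array([uv[0],uv[1],1.]);d=np.array([d[0],-d[1],-d[2]])
    return T[:3,3],T[:3,:3]@d
def onz(f,uv,z):
    o,d=ray(f,uv);return o+d*(z-o[2])/d[2]
def proj(f,p):
    K=f["intrinsics"];T=f["cam_to_world"];c=T[:3,:3].T@(np.array(p)-T[:3,3])
    q=K@np.array([c[0],-c[1],-c[2]]);return q[:2]/q[2]
E
python3 - <<'E'
from h import *
f=dict(np.load("top0.npz"));im=f["frame"]
hsv=cv2.cvtColor(im,cv2.COLOR_BGR2HSV)
def rect(name,m,x0,y0,x1,y1,z):
    mm=np.zeros(m.shape,np.uint8);mm[y0:y1,x0:x1]=m[y0:y1,x0:x1]
    mm=cv2.morphologyEx(mm*1,cv2.MORPH_CLOSE,np.ones((3,3)))
    cs=cv2.findContours(mm,cv2.RETR_EXTERNAL,cv2.CHAIN_APPROX_NONE)[0]
    c=max(cs,key=cv2.contourArea);w=np.array([onz(f,p[0],z)[:2] for p in c],np.float32)
    print(name,cv2.minAreaRect(w*1000),cv2.minAreaRect(c))
for n,p in [("board",(225,250)),("board",(245,225)),("plat",(195,235)),("stop",(178,225)),("table",(270,250)),("block",(400,208)),("housing",(380,208)),("pad",(383,264)),("base",(397,262))]: print(n,hsv[p[1],p[0]])
H,S,V=cv2.split(hsv)
# crops
a=cv2.resize(im[190:280,160:265],None,fx=5,fy=5,interpolation=cv2.INTER_CUBIC)
b=cv2.resize(im[184:281,362:418],None,fx=4.64,fy=4.64,interpolation=cv2.INTER_CUBIC)[:450]
cv2.imwrite("pics/c1.png",np.hstack([a,b[:, :270]]))
E
```

```text
board [ 17 104 157]
board [ 17 103 166]
plat [ 19  18 111]
stop [ 10  17 180]
table [ 13 146 126]
block [ 16 118 140]
housing [ 10 157  65]
pad [ 25  23 135]
base [ 10 158  71]
```

View pics/c1.png

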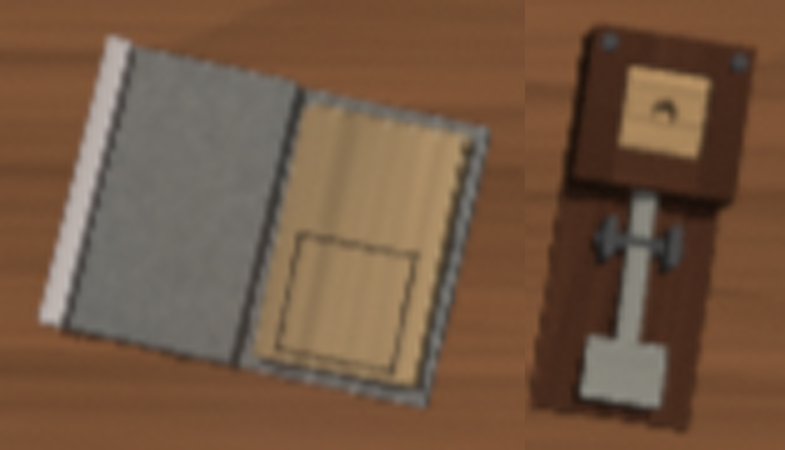

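The zoom shows the board spanning crop px about (255–475, 90–385), with the pencil square on its lower (−x, robot) side. The stop is the pale strip on the left, and the jig's pad is at the bottom. I'll fit rectangles to these.

```bash
python3 - <<'E'
from h import *
f=dict(np.load("top0.npz"));im=f["frame"]
H,S,V=cv2.split(cv2.cvtColor(im,cv2.COLOR_BGR2HSV))
def rect(name,m,x0,y0,x1,y1,z):
    s=4;mm=np.zeros(m.shape,np.uint8);mm[y0:y1,x0:x1]=m[y0:y1,x0:x1]*255
    mm=cv2.morphologyEx(mm,cv2.MORPH_CLOSE,np.ones((5,5)))
    c=max(cv2.findContours(mm,cv2.RETR_EXTERNAL,cv2.CHAIN_APPROX_NONE)[0],key=cv2.contourArea)
    w=np.array([onz(f,p[0],z)[:2] for p in c],np.float32)*1000
    M=cv2.moments(mm,True);ce=onz(f,(M["m10"]/M["m00"],M["m01"]/M["m00"]),z)
    print(name,np.round(cv2.minAreaRect(w)[0],1),np.round(cv2.minAreaRect(w)[1],1),round(cv2.minAreaRect(w)[2],1),"centroid",np.round(ce*1000,1))
rect("board",(S>75)&(S<132)&(V>110),205,200,258,272,.044)
rect("plat",(S<60)&(V>70)&(V<150),180,195,222,268,.0305)
rect("stop",(S<60)&(V>150),165,190,190,260,.0445)
rect("station",(S<60),160,190,262,275,.03)
rect("block",(S<135)&(V>110),380,190,408,222,.060)
rect("housing",(V<95),368,185,414,222,.060)
rect("pad",(S<70)&(V>100),372,256,394,274,.046)
rect("lever",(S<70)&(V>100),372,222,396,274,.040)
E
```

```text
board [526.3 187.7] [ 95.1 153. ] 80.0 centroid [526.7 191.5  44. ]
plat [545.2 275.4] [172.6 106.1] 1.6 centroid [548.7 281.1  30.5]
stop [559.7 334.5] [ 10.7 148.6] 78.3 centroid [559.3 334.6  44.5]
station [540.6 243.4] [204.9 151.9] 78.1 centroid [545.4 276.9  30. ]
block [ 610.2 -213.5] [44.3 45.3] 81.2 centroid [ 610.3 -213.6   60. ]
housing [ 610.6 -210.7] [96.2 85. ] 81.7 centroid [ 614.6 -208.3   60. ]
pad [ 469.8 -193.4] [43.2 37.5] 82.9 centroid [ 469.2 -193.2   46. ]
lever [ 507.5 -198.9] [ 43.3 112.9] 82.9 centroid [ 490.3 -196.7   40. ]
```

```bash
cat >> h.py <<'E'
def go(x,y,z,yx,obs=None):
    """shift/turn to reach TCP x,y,z (m) with tool-x yaw yx (deg), tool down"""
    from station import get_obs
    o=obs or get_obs();A=R.from_rotvec(o["tcp_rot"]).as_matrix()
    c,s=np.cos(np.radians(yx)),np.sin(np.radians(yx));B=np.array([[c,s,0],[s,-c,0],[0,0,-1]])
    print("shift",np.round(A.T@(np.array([x,y,z])-o["tcp_pos"])*1000,1),"turn",np.round(np.degrees(R.from_matrix(A.T@B).as_rotvec()),1))
E
python3 - <<'E'
from h import *
f=dict(np.load("top0.npz"))
for n,c in (("board",[(305,95),(476,135),(420,386),(253,358)]),("sq",[(297,233),(418,255),(393,373),(277,347)])):
    w=np.array([onz(f,((u+.5)/5-.5+160,(v+.5)/5-.5+190),.044)[:2] for u,v in c])*1000
    print(n,np.round(w.mean(0),1),[np.round((np.hypot(*d),np.degrees(np.arctan2(d[1],d[0]))),1) for d in np.roll(w,-1,0)-w])
ex=np.array([np.cos(-.2077),np.sin(-.2077)]);ey=np.array([-ex[1],ex[0]])
S=np.array([.5403,.2427]);p=S-.118*ey
print("start xy",p); go(*p,.12,78.1)
E
```

```text
board [528.6 191. ] [array([  90.3, -102.5]), array([131.5, 168.8]), array([86.1, 81.2]), array([137.2,  -9.5])]
sq [498.3 199.1] [array([ 62.9, -99.6]), array([ 61.4, 169.5]), array([60.5, 78.1]), array([59. , -8.3])]
start xy [0.51596723 0.12723608]
shift [ 524.3 -438.4   73. ] turn [ -0.1  -0.  -54.9]
```

```bash
python3 -m handwheel '[524,-438,0,0,0,-54.9,25,524,-438,0,0,0,-54.9,25,524,-438,0,0,0,-54.9,25,524,-438,0,0,0,-54.9,25,524,-438,0,0,0,-54.9,25,524,-438,0,0,0,-54.9,25,524,-438,0,0,0,-54.9,25,524,-438,0,0,0,-54.9,25]'; python3 -c "
from h import *
go(.516,.1272,.12,78.1)"
```

```text
t: 0.77
tcp_pos: [0.3579, -0.1834, 0.1929]
tcp_rot: [-2.434, -1.986, -0.0]
wrist_force: [0.2, -0.6, 0.3]
grip_width: 0.0248
gripper_force: 0.0
shift [336.   92.6  72.9] turn [ 0.  -0.   0.3]
```

```bash
python3 -m handwheel '[336,92,40,0,0,0,25,336,92,40,0,0,0,25,336,92,40,0,0,0,25,336,92,40,0,0,0,25,336,92,40,0,0,0,25,336,92,40,0,0,0,25,336,92,40,0,0,0,25,336,92,40,0,0,0,25]'; python3 -m handwheel '[0,0,20,0,0,0,25,0,0,20,0,0,0,25,0,0,20,0,0,0,25,0,0,20,0,0,0,25]'; python3 - <<'E'
from h import *
from station import *
go(.516,.1272,.0345,78.1)
f=grab_frame("wrist");np.savez("w1.npz",**f);cv2.imwrite("pics/w1.png",f["frame"])
E
```

```text
t: 1.43
tcp_pos: [0.5094, 0.1114, 0.1544]
tcp_rot: [-2.439, -1.979, 0.001]
wrist_force: [0.5, -1.1, 1.3]
grip_width: 0.0247
gripper_force: 0.0
t: 1.77
tcp_pos: [0.5091, 0.1083, 0.1356]
tcp_rot: [2.441, 1.977, 0.0]
wrist_force: [-0.3, -0.7, -0.0]
grip_width: 0.0249
gripper_force: 0.0
shift [ 19.9   2.8 101.1] turn [ 0.   0.  -0.1]
```

View pics/w1.png

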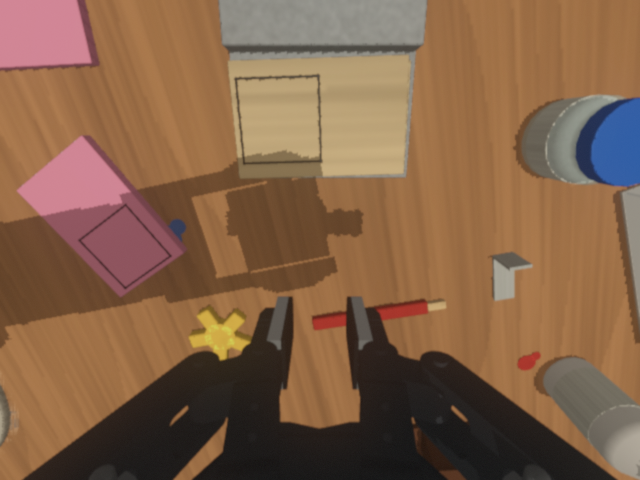

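The wrist view shows the board with corners near (230,55), (414,53), (406,177), (239,178). The fingers are behind its −y edge and clear of the pencil.

```bash
python3 - <<'E'
from h import *
f=dict(np.load("w1.npz"))
ex=np.array([np.cos(-.2077),np.sin(-.2077)]);ey=np.array([-ex[1],ex[0]]);S=np.array([.5403,.2427])
for n,c,z in (("board",[(231,56),(414,54),(406,176),(239,177)],.044),("sq",[(236,77),(320,75),(321,162),(244,164)],.044)):
    w=np.array([onz(f,p,z)[:2] for p in c])
    print(n,np.round(w.mean(0)*1000,1),"in station",[np.round(np.array([(p-S)@ex,(p-S)@ey])*1000,1) for p in w])
E
```

```text
board [530.1 195.4] in station [array([-64.9,  -6.5]), array([64.3, -5.3]), array([ 65.6, -90.5]), array([-65.8, -91.1])]
sq [499.  200.5] in station [array([-62.4, -19.9]), array([ -2. , -18.7]), array([ -1.3, -79.7]), array([-61.1, -81.1])]
```

```bash
python3 -m handwheel '[8,3,41,0,0,0,25,8,3,75,0,0,0,25,8,3,101,0,0,0,25,8,3,101,0,0,0,25,8,3,101,0,0,0,25,8,3,101,0,0,0,25]'; python3 -m handwheel '[12,0,0,0,0,0,25,22,0,0,0,0,0,25,28,0,0,0,0,0,25,34,0,0,0,0,0,25,40,0,0,0,0,0,25,46,0,0,0,0,0,25,52,0,0,0,0,0,25,52,0,0,0,0,0,25]'; python3 - <<'E'
from h import *
from station import *
go(.5403+.206*-.02,.2427-.978*.02,.0345,78.1)
f=grab_frame("wrist");np.savez("w2.npz",**f);g=grab_frame("side");np.savez("s2.npz",**g);cv2.imwrite("pics/w2.png",np.hstack([f["frame"][:,::1][::2,::2],cv2.resize(g["frame"][260:420,180:360],(360,320))[:240]]))
E
```

```text
t: 2.32
tcp_pos: [0.5151, 0.1158, 0.0362]
tcp_rot: [2.439, 1.977, 0.004]
wrist_force: [1.0, 0.0, -0.1]
grip_width: 0.0252
gripper_force: 0.0
t: 2.98
tcp_pos: [0.5246, 0.1682, 0.0338]
tcp_rot: [-2.439, -1.98, -0.0]
wrist_force: [-0.6, 0.8, -0.3]
grip_width: 0.0248
gripper_force: 0.0
shift [56.1  0.1 -0.6] turn [ 0. -0.  0.]
```

View pics/w2.png

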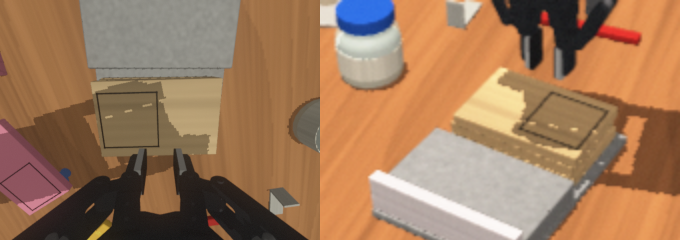

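```bash
python3 - <<'E'
from h import *
f=dict(np.load("w2.npz"))
ex=np.array([np.cos(-.2077),np.sin(-.2077)]);ey=np.array([-ex[1],ex[0]]);S=np.array([.5403,.2427])
st=lambda p:np.round(np.array([(p[:2]-S)@ex,(p[:2]-S)@ey])*1000,1)
print("sq",[st(onz(f,(2*u,2*v),.044)) for u,v in [(97,94),(159,91),(159,147),(102,150)]])
print("tcp",proj(f,[.5246,.1682,.0338])/2)
E
```

```text
sq [array([-62.1, -20.9]), array([ -0.5, -17.9]), array([ -0.6, -79.4]), array([-63.9, -83.2])]
tcp [159.51351776 140.36428538]
```

```bash
python3 - <<'E'
from h import *
f=dict(np.load("w2.npz"));g=dict(np.load("s2.npz"))
for z in (.034,.040,.046): 
  for s in (-1,1):
    p=np.array([.5246,.1682,z])+s*.0125*np.array([.978,-.206,0]); print(z,np.round(proj(f,p)),np.round(proj(g,p)))
a=cv2.resize(f["frame"][260:340,240:400],None,fx=4,fy=4);b=cv2.resize(g["frame"][260:360,240:360],(384,320))
cv2.imwrite("pics/w3.png",np.hstack([a[:,100:516],b]))
E
```

```text
0.034 [297. 281.] [300. 312.]
0.034 [341. 281.] [289. 308.]
0.04 [297. 285.] [300. 309.]
0.04 [341. 285.] [289. 305.]
0.046 [296. 290.] [300. 307.]
0.046 [342. 290.] [289. 303.]
```

View pics/w3.png

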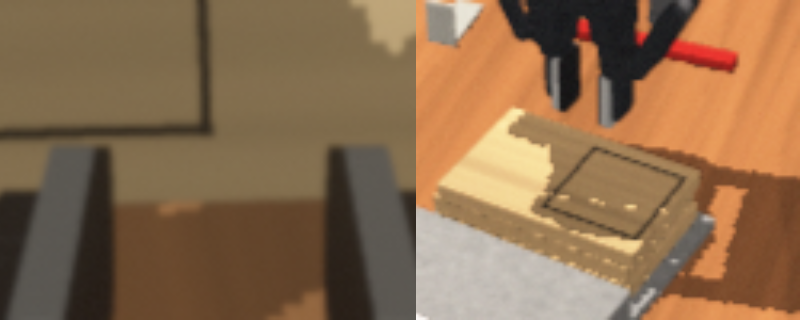

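```bash
python3 - <<'E'
from h import *
f=dict(np.load("w2.npz"));g=dict(np.load("s2.npz"))
for a,b in (((354,297),(286,294)),((285,297),(302,299))):
    o1,d1=ray(f,a);o2,d2=ray(g,b)
    t=np.linalg.lstsq(np.c_[d1,-d2],o2-o1,rcond=None)[0]
    p,q=o1+d1*t[0],o2+d2*t[1];print(np.round(p,4),np.round(q,4))
E
```

```text
[0.5424 0.1735 0.0705] [0.5404 0.1721 0.0712]
[0.5104 0.179  0.0683] [0.5072 0.1762 0.0704]
```

```bash
python3 - <<'E'
from h import *
from station import *
g=dict(np.load("s2.npz"));f=dict(np.load("w2.npz"))
ex=np.array([np.cos(-.2077),np.sin(-.2077)]);ey=np.array([-ex[1],ex[0]]);S=np.array([.5403,.2427])
for n,c,z in (("board corners",[(-65,-6),(65,-6),(65,-91),(-65,-91)],.044),("stop ends",[(-75,100),(75,100)],.0445)):
    print(n,[np.round(proj(g,[*(S+(a*ex+b*ey)/1000),z])) for a,b in c])
o=get_obs();print(o["t"],o["tcp_pos"],o["q"],o["grip_width"])
T=f["cam_to_world"];A=R.from_rotvec(o["tcp_rot"]).as_matrix();print("cam in tool",A.T@(T[:3,3]-o["tcp_pos"]))
E
```

```text
board corners [array([306., 339.]), array([245., 315.]), array([270., 291.]), array([328., 312.])]
stop ends [array([278., 378.]), array([205., 347.])]
3.0833 [0.52438918 0.16730033 0.03377517] [ 9.59934386e-02  5.42046989e-01  1.60665841e+00 -1.24137263e-04
  9.93085832e-01  3.03509342e-01] 0.024906130760193924
cam in tool [ 8.46359026e-02  1.72032992e-04 -1.79533724e-01]
```

The pictures show the fingertips about 70 mm up, while the TCP reads 34 mm. The board hasn't moved, so I'll back off and find the true tip height by touching the bare bench.

```bash
python3 -m handwheel '[-30,0,0,0,0,0,25,-56,0,0,0,0,0,25,-56,0,10,0,0,0,25,-56,0,18,0,0,0,25,-56,0,22,0,0,0,25,-56,0,22,0,0,0,25]'; python3 - <<'E'
from h import *
from station import *
f=grab_frame("wrist");g=grab_frame("side");np.savez("w4.npz",**f);np.savez("s4.npz",**g)
o=get_obs();print(o["tcp_pos"],proj(g,o["tcp_pos"]))
cv2.imwrite("pics/w4.png",np.hstack([cv2.resize(f["frame"][100:400,200:440],(360,450)),cv2.resize(g["frame"][230:350,220:337],(438,450))]))
E
```

```text
t: 3.58
tcp_pos: [0.5123, 0.113, 0.0107]
tcp_rot: [-2.438, -1.979, 0.002]
wrist_force: [-0.2, 0.4, -0.4]
grip_width: 0.0247
gripper_force: 0.0
[0.51289248 0.11305945 0.0117027 ] [309.46215932 303.27897288]
```

View pics/w4.png

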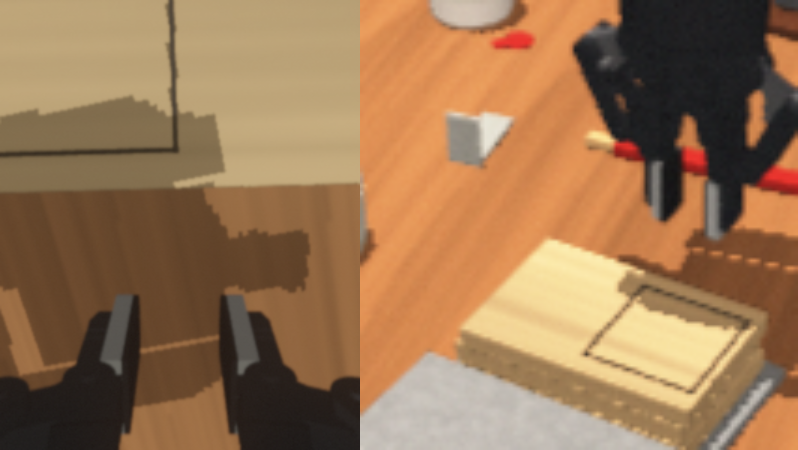

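```bash
for i in 1; do python3 -m handwheel '[0,0,3,0,0,0,25,0,0,6,0,0,0,25,0,0,6,0,0,0,25]'; python3 -m handwheel '[0,0,2,0,0,0,25,0,0,4,0,0,0,25,0,0,4,0,0,0,25]';python3 -m handwheel '[0,0,2,0,0,0,25,0,0,4,0,0,0,25,0,0,4,0,0,0,25]'; done
```

```text
t: 3.93
tcp_pos: [0.5126, 0.1127, 0.0054]
tcp_rot: [-2.439, -1.979, 0.001]
wrist_force: [-0.3, 0.2, -0.6]
grip_width: 0.025
gripper_force: 0.0
t: 4.18
tcp_pos: [0.5127, 0.1124, 0.0015]
tcp_rot: [-2.44, -1.979, 0.001]
wrist_force: [0.1, -1.1, 0.3]
grip_width: 0.025
gripper_force: 0.0
t: 4.43
tcp_pos: [0.5127, 0.1124, -0.0025]
tcp_rot: [-2.44, -1.979, 0.001]
wrist_force: [0.1, 0.5, -1.6]
grip_width: 0.0246
gripper_force: 0.0
```

```bash
python3 -m handwheel '[0,0,3,0,0,0,25,0,0,6,0,0,0,25,0,0,6,0,0,0,25]'; python3 -m handwheel '[0,0,3,0,0,0,25,0,0,6,0,0,0,25,0,0,6,0,0,0,25]';python3 - <<'E'
from h import *
from station import *
f=grab_frame("wrist");g=grab_frame("side")
o=get_obs();print(o["tcp_pos"],proj(g,o["tcp_pos"]))
cv2.imwrite("pics/w5.png",np.hstack([cv2.resize(f["frame"][100:400,200:440],(360,450)),cv2.resize(g["frame"][230:350,220:337],(438,450))]))
E
```

```text
t: 4.68
tcp_pos: [0.5125, 0.1124, -0.0088]
tcp_rot: [-2.439, -1.979, 0.001]
wrist_force: [-0.3, -0.3, 0.2]
grip_width: 0.0251
gripper_force: 0.0
t: 4.93
tcp_pos: [0.5125, 0.1124, -0.0148]
tcp_rot: [-2.439, -1.979, 0.001]
wrist_force: [-0.5, 0.5, -0.4]
grip_width: 0.0247
gripper_force: 0.0
[ 0.51280046  0.11243234 -0.01426981] [309.54853887 313.16270594]
```

View pics/w5.png

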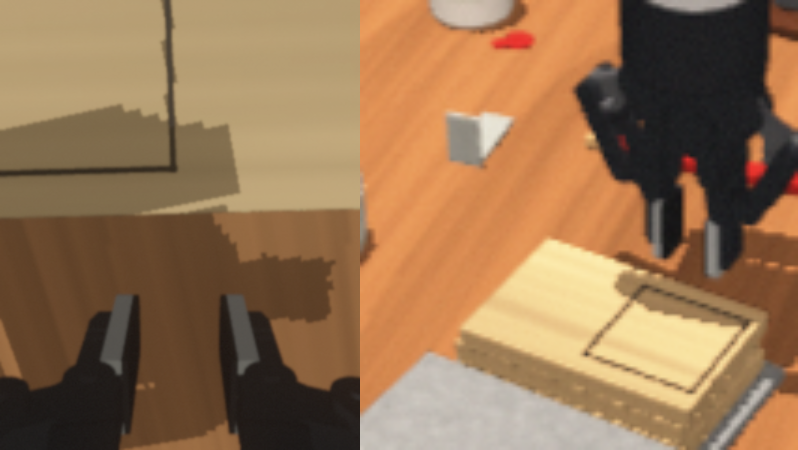

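```bash
python3 -m handwheel '[0,0,4,0,0,0,25,0,0,8,0,0,0,25,0,0,10,0,0,0,25,0,0,10,0,0,0,25]'|sed -n 2,4p; for i in 1; do python3 -m handwheel '[0,0,2,0,0,0,25,0,0,2,0,0,0,25]'|sed -n 2,4p; python3 -m handwheel '[0,0,2,0,0,0,25,0,0,2,0,0,0,25]'|sed -n 2,4p; python3 -m handwheel '[0,0,2,0,0,0,25,0,0,2,0,0,0,25]'|sed -n 2,4p; done
```

```text
tcp_pos: [0.5125, 0.1124, -0.0247]
tcp_rot: [-2.439, -1.979, 0.001]
wrist_force: [-0.4, 0.3, -0.4]
tcp_pos: [0.5128, 0.1124, -0.0264]
tcp_rot: [-2.44, -1.979, 0.0]
wrist_force: [0.3, 0.3, -0.4]
tcp_pos: [0.5127, 0.1124, -0.0284]
tcp_rot: [-2.44, -1.979, 0.0]
wrist_force: [-0.9, 0.5, 0.2]
tcp_pos: [0.5127, 0.1124, -0.0304]
tcp_rot: [-2.44, -1.979, 0.0]
wrist_force: [-0.2, -0.5, -0.3]
```

```bash
python3 -m handwheel '[0,0,2,0,0,0,25,0,0,2,0,0,0,25]'|sed -n 2,4p; python3 -m handwheel '[0,0,2,0,0,0,25,0,0,2,0,0,0,25]'|sed -n 2,4p; python3 -m handwheel '[0,0,1,0,0,0,25,0,0,1,0,0,0,25]'|sed -n 2,4p; python3 -m handwheel '[0,0,1,0,0,0,25,0,0,1,0,0,0,25]'|sed -n 2,4p
```

```text
tcp_pos: [0.5127, 0.1124, -0.0324]
tcp_rot: [-2.44, -1.979, 0.001]
wrist_force: [-0.0, 0.2, -0.5]
tcp_pos: [0.5127, 0.1124, -0.0344]
tcp_rot: [-2.44, -1.979, 0.0]
wrist_force: [0.7, -0.5, 0.8]
tcp_pos: [0.5128, 0.1124, -0.0353]
tcp_rot: [-2.44, -1.979, 0.0]
wrist_force: [-0.5, 0.2, 0.2]
tcp_pos: [0.5128, 0.1124, -0.0362]
tcp_rot: [-2.44, -1.979, 0.0]
wrist_force: [0.0, 1.1, 0.3]
```

```bash
python3 -m handwheel '[0,0,1,0,0,0,25,0,0,1,0,0,0,25]'|sed -n 2,4p; python3 -m handwheel '[0,0,1,0,0,0,25,0,0,1,0,0,0,25]'|sed -n 2,4p; python3 -m handwheel '[0,0,1,0,0,0,25,0,0,1,0,0,0,25]'|sed -n 2,4p; python3 -m handwheel '[0,0,1,0,0,0,25,0,0,1,0,0,0,25]'|sed -n 2,4p
```

```text
tcp_pos: [0.5128, 0.1124, -0.0373]
tcp_rot: [-2.44, -1.979, 0.0]
wrist_force: [-0.5, -0.5, 0.6]
tcp_pos: [0.5128, 0.1124, -0.0383]
tcp_rot: [-2.44, -1.979, 0.0]
wrist_force: [-0.2, -0.9, 0.2]
tcp_pos: [0.5129, 0.1124, -0.0385]
tcp_rot: [2.44, 1.979, -0.0]
wrist_force: [-3.5, -1.0, 8.9]
tcp_pos: [0.513, 0.1124, -0.0385]
tcp_rot: [2.439, 1.979, -0.0]
wrist_force: [-7.1, -1.6, 21.4]
```

The tips touch the bench at TCP z = −38.4 mm with a 25 mm opening, so the fingertips end 38 mm short of the reported TCP. I'll use that offset from here.

```bash
python3 -m handwheel '[0,0,-20,0,0,0,25,0,0,-38,0,0,0,25,0,0,-38,0,0,0,25,0,0,-38,0,0,0,25]'|sed -n 2,4p; python3 -m handwheel '[16,0,0,0,0,0,25,26,0,0,0,0,0,25,32,0,0,0,0,0,25,38,0,0,0,0,0,25,44,0,0,0,0,0,25,50,0,0,0,0,0,25,50,0,0,0,0,0,25,50,0,0,0,0,0,25]'|sed -n 2,4p; python3 - <<'E'
from h import *
from station import *
f=grab_frame("wrist");np.savez("w6.npz",**f)
H,S,V=cv2.split(cv2.cvtColor(f["frame"],cv2.COLOR_BGR2HSV))
print("tcp",get_obs()["tcp_pos"],"grey/board col320 rows:",[(r,S[r,320],V[r,320]) for r in range(0,300,12)])
E
```

```text
tcp_pos: [0.5133, 0.1124, -0.0017]
tcp_rot: [2.439, 1.978, 0.002]
wrist_force: [-0.2, -0.7, -0.1]
tcp_pos: [0.5232, 0.1615, -0.0022]
tcp_rot: [2.439, 1.98, 0.0]
wrist_force: [-0.7, 0.2, 0.4]
tcp [ 0.52319401  0.16129158 -0.00214447] grey/board col320 rows: [(0, np.uint8(15), np.uint8(140)), (12, np.uint8(15), np.uint8(138)), (24, np.uint8(13), np.uint8(135)), (36, np.uint8(17), np.uint8(139)), (48, np.uint8(15), np.uint8(138)), (60, np.uint8(18), np.uint8(140)), (72, np.uint8(18), np.uint8(138)), (84, np.uint8(19), np.uint8(136)), (96, np.uint8(95), np.uint8(169)), (108, np.uint8(96), np.uint8(173)), (120, np.uint8(95), np.uint8(175)), (132, np.uint8(95), np.uint8(174)), (144, np.uint8(95), np.uint8(171)), (156, np.uint8(96), np.uint8(167)), (168, np.uint8(98), np.uint8(159)), (180, np.uint8(106), np.uint8(118)), (192, np.uint8(105), np.uint8(117)), (204, np.uint8(102), np.uint8(118)), (216, np.uint8(103), np.uint8(116)), (228, np.uint8(102), np.uint8(118)), (240, np.uint8(105), np.uint8(117)), (252, np.uint8(106), np.uint8(118)), (264, np.uint8(102), np.uint8(120)), (276, np.uint8(105), np.uint8(117)), (288, np.uint8(102), np.uint8(125))]
```

```bash
cat >> h.py <<'E'
ex=np.array([np.cos(-.2077),np.sin(-.2077)]);ey=np.array([-ex[1],ex[0]]);S0=np.array([.5403,.2427])
st=lambda p:np.round(np.array([(p[:2]-S0)@ex,(p[:2]-S0)@ey])*1000,1)
def wood(f,z=.044):
    H,S,V=cv2.split(cv2.cvtColor(f["frame"],cv2.COLOR_BGR2HSV))
    # board corners: saturation 75..132, next to grey / table
    m=((S>70)&(S<130)&(V>75)).astype(np.uint8)*255
    m=cv2.morphologyEx(cv2.morphologyEx(m,cv2.MORPH_CLOSE,np.ones((7,7))),cv2.MORPH_OPEN,np.ones((9,9)))
    c=max(cv2.findContours(m,cv2.RETR_EXTERNAL,cv2.CHAIN_APPROX_NONE)[0],key=cv2.contourArea)[:,0]
    print("bbox",cv2.boundingRect(c),"area",cv2.contourArea(c))
    w=np.array([st(onz(f,p,z)) for p in c]); 
    top=[(x,w[abs(w[:,0]-x)<2][:,1].max(),w[abs(w[:,0]-x)<2][:,1].min()) for x in (-55,-40,-20,0,20,40,55)]
    print("x range",w[:,0].min(),w[:,0].max(),"far/near edge y at x:",top)
E
python3 - <<'E'
from h import *
wood(dict(np.load("w1.npz")))
wood(dict(np.load("w6.npz")))
print(st(np.array([.5232,.1613])))
E
```

```text
bbox (227, 55, 189, 124) area 21410.0
x range -68.5 66.1 far/near edge y at x: [(-55, np.float64(-9.0), np.float64(-91.9)), (-40, np.float64(-9.0), np.float64(-91.9)), (-20, np.float64(-8.4), np.float64(-92.0)), (0, np.float64(-7.8), np.float64(-92.0)), (20, np.float64(-7.2), np.float64(-92.0)), (40, np.float64(-6.6), np.float64(-92.0)), (55, np.float64(-5.9), np.float64(-92.0))]
bbox (133, 91, 361, 234) area 72548.0
x range -67.1 63.3 far/near edge y at x: [(-55, np.float64(13.1), np.float64(-82.8)), (-40, np.float64(13.1), np.float64(-82.7)), (-20, np.float64(13.1), np.float64(-74.1)), (0, np.float64(13.1), np.float64(-82.2)), (20, np.float64(13.1), np.float64(-74.1)), (40, np.float64(13.1), np.float64(-81.6)), (55, np.float64(13.1), np.float64(-81.6))]
[  0.1 -83.2]
```

```bash
python3 -m handwheel '[5,0,0,0,0,0,25,11,0,0,0,0,0,25,17,0,0,0,0,0,25,23,0,0,0,0,0,25,29,0,0,0,0,0,25,34,0,0,0,0,0,25,38,0,0,0,0,0,25,38,0,0,0,0,0,25]'|sed -n 2,4p; python3 -m handwheel '[5,0,0,0,0,0,25,10,0,0,0,0,0,25,15,0,0,0,0,0,25,20,0,0,0,0,0,25,24,0,0,0,0,0,25,28,0,0,0,0,0,25,28,0,0,0,0,0,25,28,0,0,0,0,0,25]'|sed -n 2,4p; python3 - <<'E'
from h import *
from station import *
f=grab_frame("wrist");np.savez("w7.npz",**f);wood(f,.0425);print(st(get_obs()["tcp_pos"]))
E
```

```text
tcp_pos: [0.5312, 0.1994, -0.0021]
tcp_rot: [-2.439, -1.98, -0.001]
wrist_force: [0.0, 0.2, -0.5]
tcp_pos: [0.5368, 0.2261, -0.0021]
tcp_rot: [-2.44, -1.979, -0.0]
wrist_force: [0.1, 0.1, -0.6]
bbox (142, 92, 349, 336) area 81842.5
x range -68.0 63.2 far/near edge y at x: [(-55, np.float64(78.9), np.float64(-31.6)), (-40, np.float64(78.9), np.float64(-35.5)), (-20, np.float64(78.9), np.float64(-74.2)), (0, np.float64(79.0), np.float64(-78.1)), (20, np.float64(79.0), np.float64(-74.8)), (40, np.float64(79.0), np.float64(-36.0)), (55, np.float64(79.0), np.float64(-32.6))]
[  0.  -17.1]
```

Square, with about 9 mm to go. I'll creep in until it meets the stop.

```bash
python3 -m handwheel '[2,0,0,0,0,0,25,4,0,0,0,0,0,25,6,0,0,0,0,0,25,7,0,0,0,0,0,25,7,0,0,0,0,0,25]'|sed -n 2,4p; python3 -m handwheel '[1,0,0,0,0,0,25,1,0,0,0,0,0,25]'|sed -n 2,4p; python3 -m handwheel '[1,0,0,0,0,0,25,1,0,0,0,0,0,25]'|sed -n 2,4p;  python3 -m handwheel '[1,0,0,0,0,0,25,1,0,0,0,0,0,25]'|sed -n 2,4p
```

```text
tcp_pos: [0.5383, 0.233, -0.0021]
tcp_rot: [-2.44, -1.979, -0.0]
wrist_force: [-0.1, -0.1, 0.3]
tcp_pos: [0.5385, 0.2339, -0.0021]
tcp_rot: [-2.44, -1.979, -0.0]
wrist_force: [-0.6, 0.1, 0.5]
tcp_pos: [0.5387, 0.2348, -0.0021]
tcp_rot: [2.44, 1.979, 0.0]
wrist_force: [-0.7, -0.1, -0.1]
tcp_pos: [0.5389, 0.2358, -0.0021]
tcp_rot: [-2.44, -1.979, -0.0]
wrist_force: [-1.4, -0.0, -0.1]
```

```bash
python3 -m handwheel '[1,0,0,0,0,0,25,1,0,0,0,0,0,25]'|sed -n 2,4p; python3 -m handwheel '[1,0,0,0,0,0,25,1,0,0,0,0,0,25]'|sed -n 2,4p; python3 - <<'E'
from h import *
from station import *
f=grab_frame("wrist");np.savez("w7.npz",**f);wood(f,.0425);print(st(get_obs()["tcp_pos"]))
E
```

```text
tcp_pos: [0.5392, 0.2366, -0.0021]
tcp_rot: [2.439, 1.979, -0.0]
wrist_force: [0.7, -1.7, 0.3]
tcp_pos: [0.5392, 0.2366, -0.0021]
tcp_rot: [2.439, 1.979, -0.003]
wrist_force: [-0.5, -7.5, 1.0]
bbox (142, 95, 349, 333) area 80836.0
x range -67.9 63.3 far/near edge y at x: [(-55, np.float64(88.8), np.float64(-21.4)), (-40, np.float64(88.8), np.float64(-24.7)), (-20, np.float64(88.8), np.float64(-63.5)), (0, np.float64(88.8), np.float64(-67.4)), (20, np.float64(88.8), np.float64(-64.1)), (40, np.float64(88.8), np.float64(-24.6)), (55, np.float64(88.8), np.float64(-21.2))]
[ 0.2 -6.2]
```

The board is against the stop (7.5 N, far edge straight at 88.8 mm). I'll back off, rise, and head for the lever.

```bash
python3 -m handwheel '[-4,0,0,0,0,0,25,-12,0,0,0,0,0,25,-14,0,-30,0,0,0,10,-14,0,-70,0,0,0,0,-14,0,-110,0,0,0,0,-14,0,-110,0,0,0,0]'|sed -n 2,5p; python3 - <<'E'
from h import *
from station import *
f=grab_frame("top");wood({**f,"frame":np.where(np.indices((480,640)).transpose(1,2,0)[...,1:]<230,f["frame"],0)*(np.indices((480,640)).transpose(1,2,0)[...,1:]>150).astype(np.uint8)*(np.indices((480,640)).transpose(1,2,0)[...,:1]>195).astype(np.uint8)},.0425)
go(.4692,-.1932,.10,81.8)
E
```

```text
tcp_pos: [0.5399, 0.2245, 0.1158]
tcp_rot: [2.435, 1.975, 0.019]
wrist_force: [0.6, -0.4, 0.5]
grip_width: 0.0003
bbox (151, 297, 17, 35) area 541.5Traceback (most recent call last):
  File "<stdin>", line 3, in <module>
  File "h.py", line 28, in wood
    top=[(x,w[abs(w[:,0]-x)<2][:,1].max(),w[abs(w[:,0]-x)<2][:,1].min()) for x in (-55,-40,-20,0,20,40,55)]
            ~~~~~~~~~~~~~~~~~~~~~~~~~~~^^
    return umr_maximum(a, axis, None, out, keepdims, initial, where)
ValueError: zero-size array to reduction operation maximum which has no identity
```

```bash
python3 - <<'E'
from h import *
from station import *
f=grab_frame("wrist");np.savez("w8.npz",**f);wood(f,.0425);print(get_obs()["tcp_pos"])
go(.4692,-.1932,.10,81.8)
E
```

```text
bbox (219, 91, 190, 228) area 38173.5
x range -66.0 66.3 far/near edge y at x: [(-55, np.float64(88.5), np.float64(-84.4)), (-40, np.float64(88.5), np.float64(-83.5)), (-20, np.float64(88.5), np.float64(-77.0)), (0, np.float64(88.5), np.float64(-64.2)), (20, np.float64(88.5), np.float64(-74.4)), (40, np.float64(88.6), np.float64(-83.8)), (55, np.float64(88.6), np.float64(-82.9))]
[0.53697916 0.22387681 0.10924895]
shift [-422.1   19.8    8.6] turn [ 0.2 -0.1 -3.7]
```

```bash
python3 -m handwheel '[-422,20,0,0,0,-3.7,0,-422,20,0,0,0,-3.7,0,-422,20,0,0,0,-3.7,0,-422,20,0,0,0,-3.7,0,-422,20,0,0,0,-3.7,0,-422,20,0,0,0,-3.7,0,-422,20,0,0,0,-3.7,0,-422,20,0,0,0,-3.7,0]'|sed -n 2,4p; python3 -c "
from h import *
go(.4692,-.1932,.10,81.8)"
```

```text
tcp_pos: [0.4815, -0.1066, 0.1065]
tcp_rot: [-2.373, -2.055, 0.001]
wrist_force: [0.7, -0.1, 0.2]
shift [-87.5   0.2   6.4] turn [-0.1 -0.1 -0. ]
```

```bash
python3 -m handwheel '[-40,0,6,0,0,0,0,-70,0,6,0,0,0,0,-87.5,0,6,0,0,0,0,-87.5,0,40,0,0,0,0,-87.5,0,60,0,0,0,0,-87.5,0,70,0,0,0,0,-87.5,0,76,0,0,0,0,-87.5,0,76,0,0,0,0]'|sed -n 2,4p;  python3 - <<'E'
from h import *
from station import *
f=grab_frame("wrist");g=grab_frame("side");np.savez("w9.npz",**f)
go(.4692,-.1932,.01,81.8)
u,v=np.int32(proj(g,[.52,-.2,.04]))
cv2.imwrite("pics/w9.png",np.hstack([cv2.resize(f["frame"],(520,390)),cv2.resize(g["frame"][v-60:v+60,u-43:u+43],(280,390))]))
E
```

```text
tcp_pos: [0.4701, -0.1911, 0.0308]
tcp_rot: [-2.373, -2.056, 0.001]
wrist_force: [0.2, 0.1, -0.1]
shift [-1.7 -1.7 22.5] turn [0. 0. 0.]
```

View pics/w9.png

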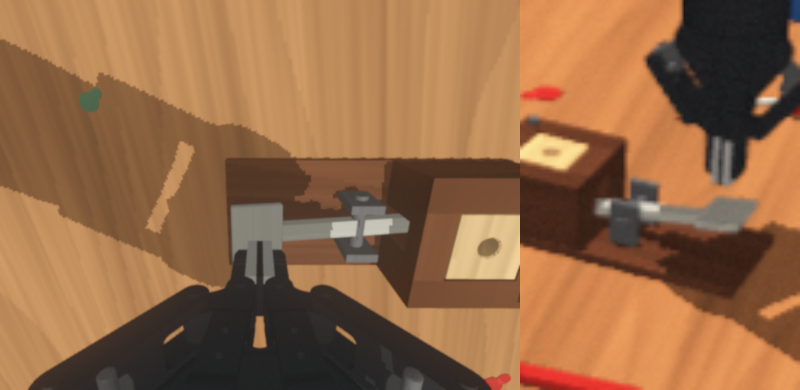

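Tips are over the pad: wrist px (260,245), with the pad spanning 231–283 × 203–255. Pressing down now.

```bash
python3 -m handwheel '[-2,-1,6,0,0,0,0,-2,-1,12,0,0,0,0,-2,-1,17,0,0,0,0,-2,-1,20,0,0,0,0,-2,-1,23,0,0,0,0,-2,-1,26,0,0,0,0,-2,-1,26,0,0,0,0]'|sed -n 2,4p; python3 -m handwheel '[0,0,3,0,0,0,0,0,0,6,0,0,0,0,0,0,9,0,0,0,0,0,0,12,0,0,0,0,0,0,12,0,0,0,0]'|sed -n 2,4p;  python3 -m handwheel '[0,0,3,0,0,0,0,0,0,5,0,0,0,0,0,0,5,0,0,0,0]'|sed -n 2,4p
```

```text
tcp_pos: [0.4693, -0.1935, 0.0056]
tcp_rot: [-2.374, -2.057, 0.0]
wrist_force: [-0.6, -0.1, 0.3]
tcp_pos: [0.4691, -0.1935, -0.0065]
tcp_rot: [-2.374, -2.056, 0.001]
wrist_force: [0.0, 0.1, -0.6]
tcp_pos: [0.4692, -0.1935, -0.0113]
tcp_rot: [-2.375, -2.057, 0.0]
wrist_force: [-2.4, -0.1, 2.1]
```

```bash
python3 - <<'E'
from h import *
from station import *
g=grab_frame("side");f=dict(np.load("w9.npz"))
u,v=np.int32(proj(g,[.52,-.2,.04]))
b=(u-43+202*86/280,v-60+185*120/390);a=(260*640/520,243*640/520)
o1,d1=ray(f,a);o2,d2=ray(g,b)
t=np.linalg.lstsq(np.c_[d1,-d2],o2-o1,rcond=None)[0];print(a,b,o1+d1*t[0],o2+d2*t[1])
im=g["frame"]
f2=grab_frame("wrist")
cv2.imwrite("pics/w10.png",np.hstack([f2["frame"][180:420,240:540],cv2.resize(im[v-50:v+50,u-50:u+60],(440,400))[:240*1+160][80:320]]))
E
```

```text
(320.0, 299.0769230769231) (np.float64(365.04285714285714), np.float64(213.9230769230769)) [ 0.47180678 -0.1837652   0.06726269] [ 0.47174899 -0.18378554  0.06727777]
```

View pics/w10.png

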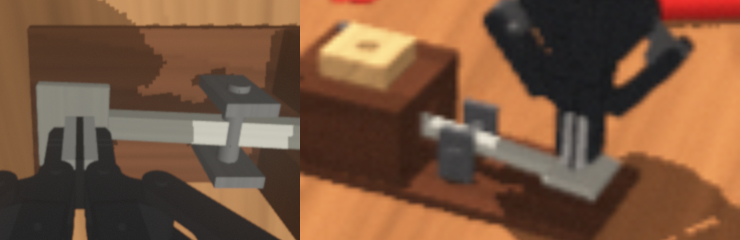

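The lever is going down and the block already stands proud (right crop, near (370,60)). I'll press to the hard stop.

```bash
python3 -m handwheel '[0,0,1.5,0,0,0,0,0,0,3,0,0,0,0,0,0,3,0,0,0,0]'|sed -n 2,4p; python3 -m handwheel '[0,0,1,0,0,0,0,0,0,2,0,0,0,0,0,0,2,0,0,0,0]'|sed -n 2,4p
```

```text
tcp_pos: [0.4696, -0.1936, -0.014]
tcp_rot: [2.374, 2.056, 0.0]
wrist_force: [-2.0, 0.4, 4.5]
tcp_pos: [0.4697, -0.1936, -0.0159]
tcp_rot: [2.374, 2.056, 0.0]
wrist_force: [-1.3, 0.6, 6.5]
```

```bash
python3 -m handwheel '[0,0,1,0,0,0,0,0,0,2,0,0,0,0,0,0,2,0,0,0,0,0,0,2,0,0,0,0]'|sed -n 2,4p; python3 - <<'E'
from station import *
print(get_obs()["tcp_pos"],get_obs()["wrist_force"])
E
```

```text
tcp_pos: [0.4699, -0.1937, -0.0165]
tcp_rot: [2.373, 2.056, 0.001]
wrist_force: [-6.0, 4.1, 22.3]
[ 0.46992629 -0.1937051  -0.01645197] [-6.03646689  4.08975621 22.25794567]
```

```bash
python3 -m handwheel '[0,0,-10,0,0,0,0,0,0,-45,0,0,0,0,0,0,-85,0,0,0,0,0,0,-120,0,0,0,0,0,0,-130,0,0,0,0,0,0,-130,0,0,0,0]'|sed -n 2,4p; python3 -c "
from h import *
go(.6103+.04*-.143,-.2136-.04*.99,.113,81.8)"
```

```text
tcp_pos: [0.4708, -0.1943, 0.1145]
tcp_rot: [2.37, 2.053, 0.003]
wrist_force: [-0.0, -0.6, -0.8]
shift [-39.2 140.8   2.4] turn [0.3 0.2 0. ]
```

```bash
python3 -m handwheel '[-39,40,0,0,0,0,85,-39,80,0,0,0,0,85,-39,115,0,0,0,0,85,-39,141,0,0,0,0,85,-39,141,0,0,0,0,85,-39,141,0,0,0,0,85]'|sed -n 2,5p; cat >> h.py <<'E'
def blk(f,z,uv0):
    H,S,V=cv2.split(cv2.cvtColor(f["frame"],cv2.COLOR_BGR2HSV))
    m=((V>115)&(S>55)&(S<150)&(H>10)&(H<24)).astype(np.uint8)*255
    m=cv2.morphologyEx(m,cv2.MORPH_OPEN,np.ones((5,5)))
    cs=[c for c in cv2.findContours(m,cv2.RETR_EXTERNAL,cv2.CHAIN_APPROX_NONE)[0] if cv2.contourArea(c)>1500]
    for c in cs:
        w=np.array([onz(f,p[0],z)[:2] for p in c],np.float32)*1000;r=cv2.minAreaRect(w)
        print("rect",np.round(r[0],1),np.round(r[1],1),round(r[2],1),"px",cv2.boundingRect(c))
E
python3 - <<'E'
from h import *
from station import *
f=grab_frame("wrist");np.savez("w11.npz",**f);print(np.round(proj(f,[.6103,-.2136,.08])),get_obs()["tcp_pos"]);blk(f,.08,0)
H=cv2.cvtColor(f["frame"],cv2.COLOR_BGR2HSV);u,v=np.int32(proj(f,[.6103,-.2136,.08]))
for r in range(v-60,v+70,8):print(r,H[r,u-20],H[r,u+20])
print([(c,*H[v-15,c]) for c in range(u-90,u+90,10)])
E
```

```text
tcp_pos: [0.6033, -0.2517, 0.1085]
tcp_rot: [-2.371, -2.055, 0.002]
wrist_force: [-0.8, 0.1, -0.2]
grip_width: 0.0723
[322. 204.] [ 0.60256787 -0.25167816  0.10932653]
rect [ 716.3 -439.7] [50.2 47.4] 82.2 px (457, 433, 57, 47)
rect [ 560.8 -244.7] [507.9 324.7] 0.5 px (0, 0, 640, 480)
144 [ 11 146 110] [ 12 145 116]
152 [ 11 146 110] [ 12 144 115]
160 [ 15 125  98] [ 14 136 116]
168 [ 18 115 146] [ 19 103 204]
176 [ 18 114 145] [ 18 114 148]
184 [ 18 113 145] [ 18 114 137]
192 [ 17 113 145] [ 18 114 137]
200 [ 18 112 144] [ 17 113 138]
208 [ 17 113 144] [ 17 115 137]
216 [ 18 112 143] [ 17 116 138]
224 [ 18 116 143] [ 17 115 138]
232 [ 18 113 142] [ 17 114 139]
240 [ 13 146  70] [ 13 150  75]
248 [ 12 145  72] [ 13 144  76]
256 [ 13 150  80] [ 13 148  95]
264 [ 14 145 116] [ 14 137 175]
272 [ 14 144 117] [ 14 138 175]
[(231, np.uint8(23), np.uint8(17), np.uint8(120)), (241, np.uint8(26), np.uint8(22), np.uint8(159)), (251, np.uint8(23), np.uint8(28), np.uint8(118)), (261, np.uint8(12), np.uint8(138), np.uint8(76)), (271, np.uint8(12), np.uint8(138), np.uint8(74)), (281, np.uint8(11), np.uint8(143), np.uint8(75)), (291, np.uint8(18), np.uint8(115), np.uint8(142)), (301, np.uint8(18), np.uint8(113), np.uint8(145)), (311, np.uint8(18), np.uint8(116), np.uint8(132)), (321, np.uint8(18), np.uint8(114), np.uint8(134)), (331, np.uint8(17), np.uint8(112), np.uint8(143)), (341, np.uint8(17), np.uint8(115), np.uint8(137)), (351, np.uint8(18), np.uint8(113), np.uint8(154)), (361, np.uint8(12), np.uint8(145), np.uint8(125)), (371, np.uint8(12), np.uint8(143), np.uint8(125)), (381, np.uint8(12), np.uint8(145), np.uint8(125)), (391, np.uint8(15), np.uint8(141), np.uint8(174)), (401, np.uint8(15), np.uint8(138), np.uint8(176))]
```

```bash
sed -i 's/(S<150)&(H>10)/(S<128)\&(H>14)/' h.py; python3 - <<'E'
from h import *
f=dict(np.load("w11.npz"));blk(f,.08,0)
go(.6103,-.2136,.10,81.8)
E
```

```text
rect [ 609.4 -210.3] [46.1 44. ] 81.8 px (283, 161, 74, 75)
shift [38.8  2.3  9.4] turn [-0.2 -0.1  0. ]
```

```bash
python3 -c "
from h import *
go(.6098,-.2118,.024,81.8)"; python3 -m handwheel '[20,1,0,0,0,0,85,41,1,0,0,0,0,85,41,1,30,0,0,0,85,41,1,60,0,0,0,85,41,1,75,0,0,0,85,41,1,82,0,0,0,85,41,1,85,0,0,0,85,41,1,85,0,0,0,85]'|sed -n 2,5p;python3 -c "
from h import *
go(.6098,-.2118,.024,81.8)"
```

```text
shift [40.4  1.8 85.4] turn [-0.2 -0.1  0. ]
tcp_pos: [0.6099, -0.2119, 0.0271]
tcp_rot: [-2.375, -2.056, 0.0]
wrist_force: [-0.4, 0.3, 0.2]
grip_width: 0.0851
shift [ 0.1 -0.1  3.1] turn [-0. -0. -0.]
```

```bash
python3 -m handwheel '[0,0,2,0,0,0,55,0,0,3,0,0,0,40,0,0,3,0,0,0,40,0,0,3,0,0,0,38,0,0,3,0,0,0,38,0,0,3,0,0,0,38]' 30; python3 -m handwheel '[0,0,0,0,0,0,38,0,0,0,0,0,0,38]'|sed -n 2,9p
```

```text
t: 17.37
tcp_pos: [0.6105, -0.212, 0.0245]
tcp_rot: [2.374, 2.056, 0.0]
wrist_force: [-0.7, 0.1, 4.0]
grip_width: 0.0436
gripper_force: 34.3
tcp_pos: [0.6105, -0.212, 0.0244]
tcp_rot: [2.374, 2.056, 0.0]
wrist_force: [-0.5, -0.4, 5.3]
grip_width: 0.0433
gripper_force: 34.4
```

Gripped at 43.5 mm. Lifting.

```bash
python3 -m handwheel '[0,0,-3,0,0,0,38,0,0,-10,0,0,0,38,0,0,-25,0,0,0,38,0,0,-45,0,0,0,38,0,0,-70,0,0,0,38,0,0,-90,0,0,0,38,0,0,-100,0,0,0,38,0,0,-100,0,0,0,38]'|sed -n 2,9p; python3 - <<'E'
from h import *
m=S0-.030*ex+.0462*ey;print(m);go(*(m-.07*ey),.115,78.1)
E
```

```text
tcp_pos: [0.611, -0.2122, 0.1263]
tcp_rot: [2.372, 2.055, 0.002]
wrist_force: [0.2, -1.1, -0.2]
grip_width: 0.0434
gripper_force: 34.0
[0.52047166 0.29409336]
shift [ 418.4 -166.4   10.1] turn [0.2 0.1 3.7]
```

```bash
python3 -m handwheel '[30,-12,0,0,0,3.7,38,65,-26,0,0,0,3.7,38,100,-40,0,0,0,3.7,38,135,-54,0,0,0,3.7,38,170,-68,0,0,0,3.7,38,205,-82,0,0,0,3.7,38,240,-96,0,0,0,3.7,38,275,-110,0,0,0,3.7,38]'|sed -n 2,6p; python3 -m handwheel '[30,-12,0,0,0,0,38,65,-26,0,0,0,0,38,100,-40,0,0,0,0,38,125,-50,0,0,0,0,38,143,-56,0,0,0,0,38,143,-56,0,0,0,0,38]'|sed -n 2,6p; python3 - <<'E'
from h import *
from station import *
m=S0-.030*ex+.0462*ey
f=grab_frame("wrist");np.savez("w12.npz",**f);wood(f,.0425)
go(*m,.115,78.1)
print("pred sq",[np.round(proj(f,[*(m+a*ex+b*ey),.0425])) for a,b in((-.03,.03),(.03,.03),(.03,-.03),(-.03,-.03))],"c",proj(f,[*m,.0425]))
u,v=np.int32(proj(f,[*m,.0425]))
G=cv2.cvtColor(f["frame"],cv2.COLOR_BGR2GRAY).astype(int)
w1=np.int32(proj(f,[*(m+.03*ex+.025*ey),.0425]));print("row scan",w1,[(c,G[w1[1]-4:w1[1]+5,c].mean().round()) for c in range(w1[0]-10,w1[0]+11)])
w2=np.int32(proj(f,[*(m-.0*ex+.03*ey),.0425]));print("col scan",w2,[(r,G[r,w2[0]-4:w2[0]+5].mean().round()) for r in range(w2[1]-10,w2[1]+11)])
w3=np.int32(proj(f,[*(m-.03*ex+.025*ey),.0425]));print("left",w3,[(c,G[w3[1]-4:w3[1]+5,c].mean().round()) for c in range(w3[0]-10,w3[0]+11)])
E
```

```text
tcp_pos: [0.539, 0.0777, 0.1224]
tcp_rot: [-2.439, -1.978, 0.003]
wrist_force: [1.0, 0.1, 0.4]
grip_width: 0.0432
gripper_force: 34.0
tcp_pos: [0.5136, 0.2305, 0.1223]
tcp_rot: [-2.435, -1.982, 0.003]
wrist_force: [-0.4, -0.0, -0.2]
grip_width: 0.0432
gripper_force: 34.0
bbox (261, 94, 183, 283) area 42180.0
x range -69.3 63.7 far/near edge y at x: [(-55, np.float64(88.2), np.float64(-151.7)), (-40, np.float64(88.3), np.float64(-151.6)), (-20, np.float64(88.4), np.float64(-150.3)), (0, np.float64(88.4), np.float64(-149.1)), (20, np.float64(88.5), np.float64(-149.0)), (40, np.float64(88.6), np.float64(-82.9)), (55, np.float64(88.6), np.float64(-82.9))]
shift [65.3 -7.1  7.3] turn [-0.1  0.1  0.1]
pred sq [array([269., 112.]), array([353., 113.]), array([350., 197.]), array([272., 196.])] c [311.04921207 156.09992344]
row scan [352 120] [(342, np.float64(161.0)), (343, np.float64(161.0)), (344, np.float64(161.0)), (345, np.float64(161.0)), (346, np.float64(161.0)), (347, np.float64(161.0)), (348, np.float64(160.0)), (349, np.float64(153.0)), (350, np.float64(129.0)), (351, np.float64(9
[... 716 characters left out ...]
4(161.0)), (118, np.float64(161.0)), (119, np.float64(161.0)), (120, np.float64(161.0)), (121, np.float64(162.0)), (122, np.float64(162.0))]
left [268 119] [(258, np.float64(141.0)), (259, np.float64(141.0)), (260, np.float64(137.0)), (261, np.float64(137.0)), (262, np.float64(151.0)), (263, np.float64(159.0)), (264, np.float64(161.0)), (265, np.float64(155.0)), (266, np.float64(133.0)), (267, np.float64(95.0)), (268, np.float64(86.0)), (269, np.float64(121.0)), (270, np.float64(153.0)), (271, np.float64(160.0)), (272, np.float64(161.0)), (273, np.float64(161.0)), (274, np.float64(161.0)), (275, np.float64(161.0)), (276, np.float64(161.0)), (277, np.float64(161.0)), (278, np.float64(161.0))]
```

```bash
python3 -m handwheel '[30,-4,0,0,0,0,38,55,-7,0,0,0,0,38,65,-7,10,0,0,0,38,65,-7,30,0,0,0,38,65,-7,50,0,0,0,38,65,-7,65,0,0,0,38,65,-7,75,0,0,0,38,65,-7,75,0,0,0,38]'|sed -n 2,6p; python3 - <<'E'
from h import *
m=S0-.030*ex+.0462*ey;go(*m,.0229,78.1)
E
```

```text
tcp_pos: [0.5207, 0.2911, 0.0459]
tcp_rot: [-2.44, -1.977, 0.008]
wrist_force: [0.6, -0.2, -0.3]
grip_width: 0.0437
gripper_force: 34.0
shift [ 3.  -0.7 23. ] turn [-0.2  0.2 -0.1]
```

```bash
python3 -m handwheel '[1,-0.7,4,0,0,0,38,1.5,-0.7,8,0,0,0,38,1.5,-0.7,12,0,0,0,38,1.5,-0.7,16,0,0,0,38,1.5,-0.7,18,0,0,0,38,1.5,-0.7,19,0,0,0,38,1.5,-0.7,19,0,0,0,38]'|sed -n 2,6p; python3 -m handwheel '[0,0,1,0,0,0,38,0,0,1,0,0,0,38]'|sed -n 2,4p;python3 -m handwheel '[0,0,1,0,0,0,38,0,0,1,0,0,0,38]'|sed -n 2,4p; python3 - <<'E'
from h import *
m=S0-.030*ex+.0462*ey;go(*m,.0229,78.1)
E
```

```text
tcp_pos: [0.5215, 0.2942, 0.0298]
tcp_rot: [-2.44, -1.979, 0.0]
wrist_force: [0.4, -0.6, -0.0]
grip_width: 0.0434
gripper_force: 34.0
tcp_pos: [0.5215, 0.2942, 0.0289]
tcp_rot: [2.44, 1.979, 0.0]
wrist_force: [-0.5, 0.4, -0.3]
tcp_pos: [0.5214, 0.2942, 0.0278]
tcp_rot: [-2.44, -1.979, 0.0]
wrist_force: [0.0, 0.2, -0.9]
shift [-0.3 -0.9  4.9] turn [-0. -0. -0.]
```

```bash
python3 -m handwheel '[0,-0.8,1,0,0,0,38,0,-0.8,2,0,0,0,38,0,-0.8,3,0,0,0,38,0,-0.8,3,0,0,0,38]'|sed -n 2,4p;python3 -m handwheel '[0,0,1,0,0,0,38,0,0,1,0,0,0,38]'|sed -n 2,4p;python3 -m handwheel '[0,0,1,0,0,0,38,0,0,1,0,0,0,38]'|sed -n 2,4p
```

```text
tcp_pos: [0.5206, 0.2943, 0.0246]
tcp_rot: [-2.44, -1.979, 0.001]
wrist_force: [0.7, -0.8, -0.7]
tcp_pos: [0.5208, 0.2944, 0.0242]
tcp_rot: [2.44, 1.979, 0.0]
wrist_force: [-1.5, -0.5, 1.4]
tcp_pos: [0.5208, 0.2945, 0.0241]
tcp_rot: [2.44, 1.979, 0.001]
wrist_force: [-4.0, -1.5, 11.7]
```

Contact (11.7 N). I'll release slowly, rise, and check.

```bash
python3 -m handwheel '[0,0,-1,0,0,0,44,0,0,-1,0,0,0,47,0,0,-1,0,0,0,52,0,0,-1,0,0,0,60,0,0,-1,0,0,0,75,0,0,-1,0,0,0,85,0,0,-1,0,0,0,85,0,0,-1,0,0,0,85]'|sed -n 2,6p; python3 -m handwheel '[0,0,-10,0,0,0,85,0,0,-25,0,0,0,85,0,0,-50,0,0,0,85,0,0,-80,0,0,0,85,0,0,-110,0,0,0,85,-40,0,-110,0,0,0,85,-70,0,-110,0,0,0,85,-70,0,-110,0,0,0,85]'|sed -n 1,4p; python3 - <<'E'
from h import *
from station import *
f=grab_frame("wrist");np.savez("w13.npz",**f);cv2.imwrite("w13.png",f["frame"])
wood(f,.0425);m=S0-.030*ex+.0462*ey
G=cv2.cvtColor(f["frame"],cv2.COLOR_BGR2GRAY).astype(int)
# dark pencil lines and block top edges along lines through the mark
for n,d in(("x",ex),("y",ey)):
  for z in (.0425,.0785):
    s=[(int(a),int(np.mean([G[tuple(np.int32(np.round(proj(f,[*(m+a/1000*d+b/1000*(ey if n=="x" else ex)),z])))[::-1])] for b in (10,13,16)]))) for a in range(-36,37,1)]
    print(n,z,s)
E
```

```text
tcp_pos: [0.5207, 0.2944, 0.0238]
tcp_rot: [-2.44, -1.979, 0.0]
wrist_force: [0.1, 0.0, -0.1]
grip_width: 0.0852
gripper_force: 0.0
t: 23.0
tcp_pos: [0.5058, 0.2224, 0.1352]
tcp_rot: [2.442, 1.975, -0.0]
wrist_force: [-0.0, -0.2, 0.2]
bbox (270, 80, 176, 217) area 33669.5
x range -65.7 63.6 far/near edge y at x: [(-55, np.float64(88.5), np.float64(-85.2)), (-40, np.float64(88.5), np.float64(-84.2)), (-20, np.float64(88.4), np.float64(-85.3)), (0, np.float64(88.4), np.float64(-84.3)), (20, np.float64(88.3), np.float64(-84.4)), (40, np.float64(89.0), np.float64(-84.4)), (55, np.float64(88.9), np.float64(-83.5))]
x 0.0425 [(-36, 129), (-35, 144), (-34, 155), (-33, 154), (-32, 134), (-31, 87), (-30, 104), (-29, 150), (-28, 155), (-27, 155), (-26, 154), (-25, 154), (-24, 155), (-23, 156), (-22, 159), (-21, 160), (-20, 160), (-19, 160), (-18, 161), (-17, 162), (-16, 163), (-15, 163), (-14, 163), (-13, 163), (-12, 162), (-11, 160), (-10, 157), (-9, 155), (-8, 152), (-7, 150), (-6, 150), (-5, 153), (-4, 159), (-3, 163), (-2, 163), (-1, 161), (0, 160), (1, 159), (2, 158), (3, 159), (4, 159), 
[... 2129 characters left out ...]
), (-26, 158), (-25, 145), (-24, 95), (-23, 119), (-22, 159), (-21, 160), (-20, 159), (-19, 159), (-18, 159), (-17, 159), (-16, 159), (-15, 159), (-14, 159), (-13, 159), (-12, 159), (-11, 159), (-10, 159), (-9, 159), (-8, 159), (-7, 159), (-6, 159), (-5, 159), (-4, 160), (-3, 160), (-2, 160), (-1, 160), (0, 160), (1, 160), (2, 159), (3, 159), (4, 160), (5, 160), (6, 160), (7, 160), (8, 160), (9, 160), (10, 159), (11, 160), (12, 160), (13, 160), (14, 161), (15, 161), (16, 160), (17, 161), (18, 161), (19, 161), (20, 161), (21, 161), (22, 159), (23, 158), (24, 155), (25, 154), (26, 154), (27, 133), (28, 87), (29, 117), (30, 154), (31, 154), (32, 153), (33, 153), (34, 151), (35, 149), (36, 149)]
```

```bash
python3 - <<'E'
from h import *
f=dict(np.load("w13.npz"));m=S0-.030*ex+.0462*ey
# rectify the plane z=.0785 around the mark, 2 px/mm
a=np.float32([(-40,-40),(40,-40),(40,40),(-40,40)])
src=np.float32([proj(f,[*(m+x/1000*ex+y/1000*ey),.0785]) for x,y in a])
W=cv2.warpPerspective(f["frame"],cv2.getPerspectiveTransform(src,np.float32((a+40)*2)),(160,160))
G=cv2.cvtColor(W,cv2.COLOR_BGR2GRAY);d=np.argwhere(G[50:110,50:110]<125)
print("hole n",len(d),"centre mm",(d.mean(0)[::-1]+50)/2-40 if len(d) else None)
gx=np.abs(cv2.Sobel(cv2.cvtColor(W,cv2.COLOR_BGR2HSV)[...,1],cv2.CV_32F,1,0,ksize=3))[50:110].mean(0);gy=np.abs(cv2.Sobel(cv2.cvtColor(W,cv2.COLOR_BGR2HSV)[...,1],cv2.CV_32F,0,1,ksize=3))[:,50:110].mean(1)
for n,g in(("x",gx),("y",gy)): print(n,[(k/2-40,int(g[k])) for k in np.argsort(-g)[:22]])
E
```

```text
hole n 355 centre mm [-6.74788732 -6.64084507]
x [(np.float64(-37.0), 271), (np.float64(-36.5), 210), (np.float64(-37.5), 196), (np.float64(-31.0), 172), (np.float64(-30.5), 140), (np.float64(-31.5), 113), (np.float64(-36.0), 88), (np.float64(-38.0), 85), (np.float64(-30.0), 60), (np.float64(-32.0), 40), (np.float64(-22.5), 30), (np.float64(-23.0), 27), (np.float64(-35.5), 23), (np.float64(-38.5), 22), (np.float64(21.0), 21), (np.float64(21.5), 21), (np.float64(-22.0), 17), (np.float64(-23.5), 14), (np.float64(-29.5), 13), (np.float64(24.5), 13), (np.float64(20.5), 12), (np.float64(-32.5), 10)]
y [(np.float64(38.5), 222), (np.float64(38.0), 173), (np.float64(-38.5), 168), (np.float64(-34.0), 155), (np.float64(-38.0), 136), (np.float64(-33.5), 125), (np.float64(-39.0), 125), (np.float64(39.0), 123), (np.float64(-34.5), 111), (np.float64(-37.5), 80), (np.float64(-35.0), 55), (np.float64(-33.0), 55), (np.float64(-39.5), 53), (np.float64(37.5), 42), (np.float64(27.5), 34), (np.float64(28.5), 28), (np.float64(-37.0), 27), (np.float64(-21.0), 27), (np.float64(22.5), 26), (np.float64(23.0), 22), (np.float64(-20.5), 20), (np.float64(-32.5), 20)]
```

```bash
python3 - <<'E'
from h import *
f=dict(np.load("w13.npz"));m=S0-.030*ex+.0462*ey
a=np.float32([(-40,-40),(40,-40),(40,40),(-40,40)])
src=np.float32([proj(f,[*(m+x/1000*ex+y/1000*ey),.0785]) for x,y in a])
W=cv2.cvtColor(cv2.warpPerspective(f["frame"],cv2.getPerspectiveTransform(src,np.float32((a+40)*2)),(160,160)),cv2.COLOR_BGR2GRAY)
for r in range(30,132,5): print((r/2-40),W[r,30:132:4])
E
```

```text
-25.0 [126  96 100 100 100 101 100 101 100 115 150 153 149 136 146 153 153 139
 150 152 144 135 148 152 153 140]
-22.5 [ 92  94  94  99 106  94  95  96 113 141 145 132 147 148 147 128 146 148
 148 139 149 140 137 125 136 100]
-20.0 [102 104 104 104 105 102 105 106 107 140 149 160 162 160 161 161 159 157
 153 154 164 172 173 168 163 105]
-17.5 [100 104 105 105 103 103 105 104 103 144 148 161 163 161 161 162 159 156
 153 153 164 172 173 168 161  91]
-15.0 [ 99 103 105 105 103 104 105 104 106 148 148 161 163 160 161 161 159 157
 154 155 164 172 173 166 159  95]
-12.5 [ 99 103 106 105 103 104 105 104 122 150 148 161 163 160 161 161 159 157
 153 154 164 172 173 167 158  98]
-10.0 [102 104 105 105 103 104 106 118 145 149 149 160 163 160 160 161 159 157
 154 155 164 172 174 167 160 101]
-7.5 [102 105 107 122 104 105 109 158 157 150 149 160 161 158 160 161 160 157
 154 154 164 172 173 167 156  92]
-5.0 [120 123 148 153 131 115 126 160 157 149 133 112 102 110 132 157 160 158
 154 155 164 172 173 166 157 109]
-2.5 [152 156 153 158 159 160 162 161 157 132 129 158 159 161 128 118 159 158
 154 15
[... 554 characters left out ...]
155 164 171 172 165 157 101]
12.5 [146 156 155 159 159 162 164 163 159 153 151 161 162 159 160 161 161 159
 155 155 164 171 173 164 153  97]
15.0 [146 151 155 159 161 162 164 163 160 153 151 160 163 159 159 161 161 159
 156 156 164 171 172 161 145  92]
17.5 [143 138 155 159 161 162 164 163 161 154 151 161 163 159 159 161 161 160
 156 156 163 170 172 161 141  90]
20.0 [142 156 155 159 161 163 164 163 161 153 151 161 162 159 159 162 162 160
 157 156 164 170 172 163 153  97]
22.5 [151 157 156 158 159 160 161 161 159 155 154 158 159 157 158 159 160 159
 156 156 160 164 164 160 156  94]
25.0 [155 156 156 156 156 156 156 156 156 156 156 156 156 156 156 156 155 155
 155 155 155 155 156 156 153  87]
```

The block's hole ring is centred in the square, about 1 mm off, and its edges are 44 mm apart and square with the board. The extra dark patch was the gripper's shadow. Handing in.

```bash
python3 -c "
from station import *
print(job_done())"
```

```text
the job is handed in; nothing more can be done
None
```

The job is handed in at about 23 s of the 61 s allowed: the top board is square against the stop, and the block stands hole up about 1 mm from the pencilled square's centre; I saw nothing else move but did not re-measure the lower boards or bystanders at the end.

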